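# Hold the drying crib's gate ajar by its sagging sprung bolt

### The arm

A 7-joint arm with a two-finger parallel gripper is mounted at the origin on the work surface. World frame = base frame: x ahead of the robot, y to its left, z up, the work surface at z = 0. Lengths are in mm, angles in rad, forces in N, time in s.
With the tool pointing down it reaches from about 350 to 775 mm from the base axis. Payload 3.1 kg.
Tool frame: the origin (TCP) lies midway between the tips of the shut fingers; the grasp point (between the pads) lies 19 mm behind it (grasp_offset is the z of the grasp point in the tool frame, in mm); z points along the fingers, y is the line along which they close (so a half turn about z gives the same grasp; the last joint's range is limited). The gripper opens to 85 mm and grips with 20 to 120 N. Pads are 22 mm wide; open, the fingers measure 114 mm over their backs; the gripper's body (76 mm by 85 mm) begins 54 mm behind the grasp point. The pads swing forward as they close: fully open they stand 13 mm farther back than shut.
Start: joints at [1.18, 0.311, 0.014, 1.512, -0.004, 1.319, -0.027], TCP at [188.007, -516.886, 231.304] pointing down, gripper open.
Joint ranges: [-2.7, 2.7], [-0.3, 1.91], [-1.27, 1.3], [0.12, 2.57], [-1.44, 4.58], [0.2, 2.03], [-3.05, 3.05]. Speed limits (rad/s): [2.79, 2.79, 3.14, 3.14, 3.14, 3.14, 3.14].

### API

Orientations are given as [roll, pitch, yaw] about the fixed x, y, z axes, in that order (R = Rz(yaw) Ry(pitch) Rx(roll)).
In Python, from workcell import state, grab_frame, close_job, grasp_offset gives the robot as it stands.
- The arm moves only by the shell command python3 -m inch 'ROWS'. ROWS is JSON, a list of rows, each an object with "xyz": the shift along the tool's x, y, z in cm, a list of three; "yaw": the turn about the tool's z in degrees; "jaw": the opening, from -1 (shut) to 1 (fully open). A call has 1 to 12 rows; each row is the pose to reach, as a shift and turn from the pose commanded when the call began, along the tool's axes at that moment; what a row does not reach only later rows make up. A row lasts 1/8 s, in which the tool goes at most 62.5 mm and 10.7 degrees, less where a joint would pass 70% of its speed; a pose out of reach is approached as far as the arm can. A call with a gripper value outside its range is refused whole. The fingers move at their own pace and stop on an object; the grip force is fixed at half the most. Time passes only in rows, so rows that repeat a pose let the fingers close. It gives the time, the measured TCP pose, the force, the opening and the grip force at its end, in the units of the state.
- state(): the state, without advancing time (a new reading comes with each control period).
- grab_frame(name): name is "side" or "top" or "wrist"; returns a dict with "frame" (420x560x3 uint8, red, green, blue), "fx", "fy", "cx", "cy" (pixels), "xyz" and "attitude" of the camera in the world. Camera axes: x right, y up, looking along -z (the intrinsics and any distortion apply to the point x, -y, -z); pixel columns grow to the right and rows downward; lengths in mm; the calibration is good to about 2 mm. A picture is of the moment at which its call begins. There is no depth.
- close_job(): hands the job in; it is judged then, once.
The state is a dict: "clock": time; "joint_pos": joint angles; "joint_velocities": joint speeds; "joint_efforts": joint torques, N m; "ee_pos": TCP position; "orientation": TCP orientation; "wrist_force": force on the tool from outside, world axes, zero at the start; "wrist_torque": the same for the moment, N m; "width": opening from 0.0 (shut) to 1.0 (fully open); "grasp_force": force on a finger pad.
Only numpy, scipy, OpenCV 4.12 (cv2) and the standard library are available. Lean on these libraries where they do the work, as an engineer would, in place of code of your own. Each camera call takes 0.05 s, during which the arm holds its last target. There are 200 camera calls.

### The job

The sprung barrel bolt on the drying crib's gate has sagged behind the bent-up lip of its keeper: take its red knob, lift the bolt clear over the lip and draw it back to its stop while the gate is still closed. Then swing the gate out to the front until it stands ajar by about 30 degrees, and finish while holding it there by the knob, not letting go, with the bolt still drawn to its stop. Leave the pots, jars, mug and spatula around it where they are.

Things in the scene. Friction and masses are not known exactly. Their poses are not given: they have to be found in the camera images.
- crib: Low wooden drying crib fixed to the bench, 340 wide (y) and 250 deep (x), with a slatted gate in its front. Origin at bench level in the gate's plane, midway between the crib's sides. x points into the crib (away from the front), y along the closed gate towards its hinge, z up. The gate is 24 thick, its top edge 155 above the bench.
- gate_hinge (a point): Point on the gate's vertical hinge line, 130 from the crib's origin along +y, 150 above the bench. The closed gate runs from here in the crib's -y direction and swings out to the crib's -x side (the front).
- gate (a joint): Opening angle of the gate, rad: 0 closed, up to 1.2, grows as the free end swings out to the front. A spring pulls it shut (0.3 N m when closed, 0.55 N m at 0.5 rad, so about 4 N at the knob).
- barrel (a joint): Lift angle of the sagging barrel bolt, rad. Barrel and bolt hang on one pivot on the gate's front face (crib frame x -25, y +60, z 150) about an axis square to the gate. 0: sagging under its own weight, the bolt end 0.08 rad below level; 0.08: level; 0.19: as high as it goes. The bolt weighs about 3 N in all.
- bolt (a joint): How far the bolt is drawn, m: 0 fully shot, 0.045 drawn to its stop. It slides along the rod, towards the gate's hinge (crib +y when the gate is closed). A spring pushes it back out: 2.7 N at 0, 6.8 N at the stop. Unlifted it jams after about 4 mm, when its down-turned nose meets the keeper's lip.
- knob: Red ball, 22 diameter, origin at its centre: the bolt's knob, on a 10 thick stem standing up from the rod; ball centre 50 above the rod's axis and about 190 above the bench. Barrel and rod below it reach 11 above the rod's axis. Shot and sagging it lies at crib x -25, y -64; as it is lifted it also leans 4 to 5 towards the hinge. Its y axis runs along the rod towards the gate's hinge. Free space 50 either side of it along the rod and above.
- keeper_lip (a point): Middle of the top edge of the steel keeper's bent-up lip on the latch post, 127 above the bench, 10 thick along y. The bolt's nose hangs 15 below this edge on the post side of it; the ball must rise 9 to bring the nose level with the edge and 12 to 14 clears it. A front cheek of the keeper, 160 high, keeps the gate shut until the bolt is drawn about 30.
- tumbler: Bystander: grey-brown clay tumbler drying in the crib, 64 across, 70 high; origin at the centre of its underside.
- tea_bowl: Bystander: pale clay bowl drying in the crib, 84 across, 55 high; origin at the centre of its underside.
- bud_vase: Bystander: brown lidded clay jar drying in the crib, 60 across, 85 high; origin at the centre of its underside.
- foot_bowl: Bystander: terracotta bowl on the bench beside the latch side of the gate, 100 across, 50 high; origin at the centre of its underside.
- glaze_jar: Bystander: blue glaze jar on the bench, 80 across, 120 high; origin at the centre of its underside.
- slip_mug: Bystander: white mug on the bench, 80 across, 90 high; origin at the centre of its underside.
- spatula: Bystander: spatula lying on the bench; origin under its middle.

How it is judged (in metres and radians):
On the way:
1. the bolt is drawn to its stop (more than 38 mm of 45) with the gate still closed (under 0.15 rad) (value of joint bolt above 0.038 m and value of joint gate below 0.15 rad), for 0.1 s.
At the end, for the whole second after the job is handed in: The gate is held still, 0.35 to 0.70 rad (20 to 40 degrees) open, the bolt drawn more than 38 mm of its 45 mm, and the fingers bear on the red knob with more than 1 N: both springs would undo this if it were let go (value of joint gate between 0.35 and 0.7 rad and velocity of joint gate between -0.05 and 0.05 rad/s and value of joint bolt above 0.038 m and contact force between the fingers and knob above 1 N); the arm keeps its last pose, push and grip.
It fails at once if a drying pot in the crib is shifted more than 25 mm (distance of any of tumbler, tea_bowl, bud_vase from where it was at the start of the episode above 0.025 m).
It fails at once if the bowl beside the gate is shifted more than 25 mm (distance of foot_bowl from where it was at the start of the episode above 0.025 m).
It fails at once if a jar, mug or spatula on the bench is shifted more than 25 mm (distance of any of glaze_jar, slip_mug, spatula from where it was at the start of the episode above 0.025 m).
It fails at once if a pot is tipped by more than 0.5 rad (angle between any of tumbler, tea_bowl, bud_vase, foot_bowl's own z axis and vertical above 0.5 rad).
It also fails if it takes over 38 s, if anything falls off the work surface, if the arm or the gripper's body presses on something with over 40 N, if the wrist force passes 120 N, or if a joint passes its speed limit or range.

## Working session

There is one attempt and no reset: what is moved stays moved. The work goes in short steps, Python scripts to look and compute and a shell command to move; the robot and the scene stay as the last step left them, time stands still between calls to the robot, and variables do not carry over. Pictures are saved under pics/ and viewed, at most 10 in all, crops included, and the job is handed in when it is done.

```bash
mkdir -p pics; cat > h.py <<'E'
import numpy as np,cv2
from scipy.spatial.transform import Rotation as R
from workcell import state,grab_frame
def Rm(a):
    a=np.array(a,float)
    return a if a.shape==(3,3) else R.from_euler('xyz',a).as_matrix()
def ray(f,u,v):
    d=np.array([(u-f['cx'])/f['fx'],-(v-f['cy'])/f['fy'],-1.])
    d=Rm(f['attitude'])@d
    return np.array(f['xyz'],float),d/np.linalg.norm(d)
def plane(f,u,v,z):
    o,d=ray(f,u,v); return o+d*(z-o[2])/d[2]
def tri(a,b):
    (o1,d1),(o2,d2)=a,b
    t=np.linalg.lstsq(np.c_[d1,-d2],o2-o1,rcond=None)[0]
    p,q=o1+t[0]*d1,o2+t[1]*d2
    return (p+q)/2,np.linalg.norm(p-q)
def proj(f,p):
    c=Rm(f['attitude']).T@(np.array(p)-np.array(f['xyz'])); return f['cx']+f['fx']*c[0]/-c[2], f['cy']-f['fy']*c[1]/-c[2]
def red(im):
    h=cv2.cvtColor(im,cv2.COLOR_RGB2HSV)
    m=(((h[...,0]<6)|(h[...,0]>174))&(h[...,1]>170)&(h[...,2]>70)).astype(np.uint8)
    n,l,s,c=cv2.connectedComponentsWithStats(m)
    return [(s[i].tolist(),c[i].round(1).tolist()) for i in range(1,n) if s[i][4]>15]
E
python3 - <<'E'
from h import *
from workcell import grasp_offset
print(grasp_offset,state())
for n in ['side','top','wrist']:
    f=grab_frame(n); cv2.imwrite(f'pics/{n}0.png',f['frame'][...,::-1]); print(n,{k:v for k,v in f.items() if k!='frame'},red(f['frame']))
E
```

```text
-18.700000000000003 {'clock': 0.0, 'joint_pos': array([ 1.18030643,  0.31170771,  0.01400593,  1.51302169, -0.00441114,
        1.31919956, -0.02720733]), 'joint_velocities': array([-9.64750421e-05,  1.51527024e-04,  3.38880900e-05, -9.28986108e-04,
        1.74643538e-04, -9.96146008e-04, -7.57726147e-04]), 'joint_efforts': array([ 3.68887470e-05, -3.79916346e+01,  1.46090453e-01, -2.30586112e+01,
        1.22464198e-02,  1.37408686e-02, -1.03838295e-05]), 'ee_pos': array([ 187.73315059, -516.20980899,  230.24523784]), 'orientation': array([-3.13928892e+00,  8.82578961e-05,  3.48843545e-01]), 'wrist_force': array([-0.28783393, -0.47561873, -0.33635735]), 'wrist_torque': array([ 0.04078152,  0.01491808, -0.03499184]), 'grasp_force': 0.0, 'width': 1.003755017959407}
side {'fx': 528.7231895704208, 'fy': 528.7231895704208, 'cx': 291.3542980833719, 'cy': 199.78340255353447, 'xyz': array([ -513.12176831, -1110.44668118,  1120.16169693]), 'attitude': array([ 0.99796921,  0.01562351, -0.80446562])} [([268, 175, 6, 5, 23], [270.4, 177.0]), ([479, 218, 12, 41, 155], [484.5, 237.2])]
top {'fx': 443.9267236290797, 'fy': 443.9267236290797, 'cx': 281.4848014918264, 'cy': 214.94193792170827, 'xyz': array([ 407.198832  ,   -2.96385265, 1485.32218514]), 'attitude': array([ 0.13535394, -0.01869772, -1.55276554])} [([451, 129, 26, 19, 101], [463.9, 137.9]), ([252, 217, 6, 7, 33], [254.5, 219.6])]
wrist {'fx': 306.14438605229753, 'fy': 306.14438605229753, 'cx': 279.9237689140533, 'cy': 208.6247204130631, 'xyz': array([ 264.75964484, -490.56398533,  372.83785215]), 'attitude': array([-0.32433355,  0.00227998, -1.22339343])} []
```

View pics/side0.png

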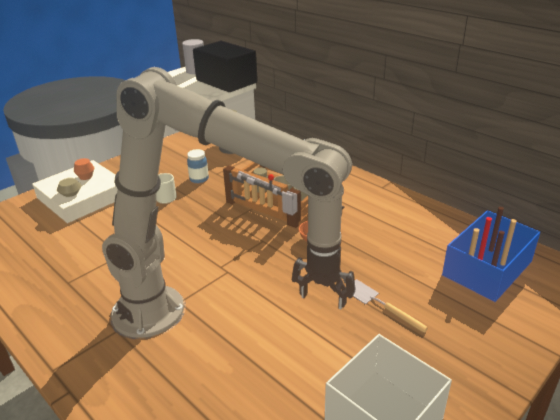

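View pics/top0.png

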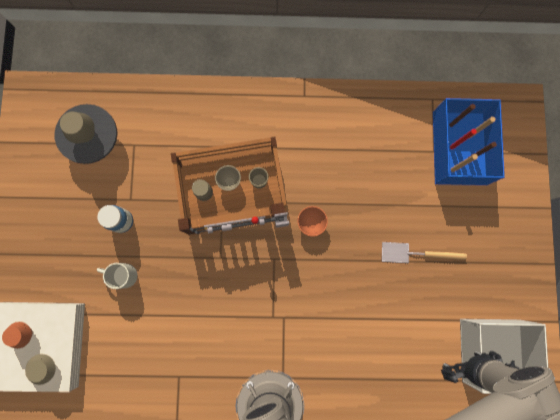

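The side view shows the arm clear of the crib, with the knob at (270,177). The top view shows the knob at (254,220), the hinge on the left near (190,228) and the latch on the right near (282,217).

```bash
python3 - <<'E'
from h import *
t=grab_frame('top');s=grab_frame('side')
p,g=tri(ray(t,254.5,219.6),ray(s,270.4,177.0)); print(p,g)
print(plane(t,254.5,219.6,190))
c=t['frame'][120:250,160:340]; cv2.imwrite('pics/c.png',cv2.resize(c,None,fx=4.4,fy=4.4,interpolation=cv2.INTER_CUBIC)[...,::-1])
E
```

```text
[569.25381154  54.22255895 191.64173527] 2.2379746993266534
[568.60356402  55.02186544 190.        ]
```

View pics/c.png

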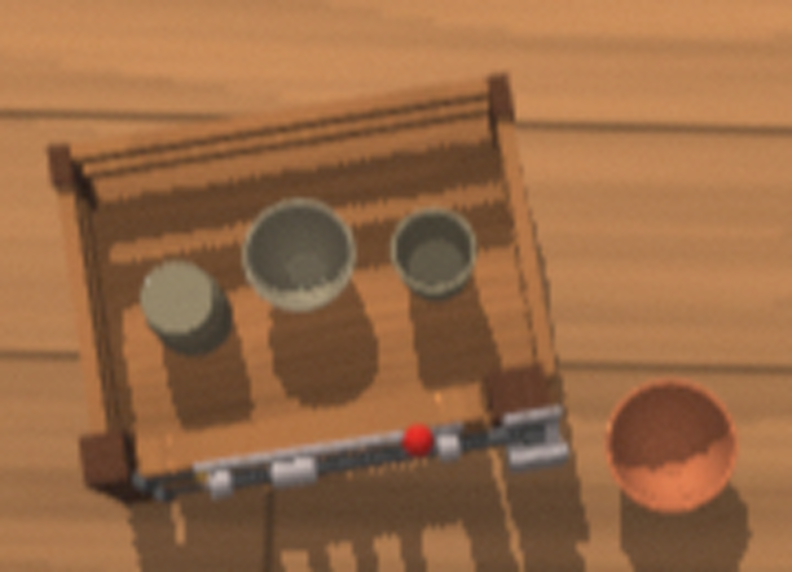

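```bash
cat >> h.py <<'E'
def rel(target,yaw_t=None):
    "shift in cm in tool axes, turn in deg from measured pose"
    s=state(); M=Rm(s['orientation']); d=M.T@(np.array(target)-s['ee_pos'])/10
    return d.round(2), None if yaw_t is None else round(-np.degrees(yaw_t-s['orientation'][2]),1)
E
python3 - <<'E'
from h import *
t=grab_frame('top')
P=lambda u,v,z:plane(t,160+u/4.4,120+v/4.4,z)
for a,b,z in [((65,168),(500,97),165),((220,482),(545,432),150),((415,438),(300,468),150)]:
    d=P(*a,z)-P(*b,z); print(np.linalg.norm(d),np.arctan2(-d[0],d[1]))
h=P(220,482,160);print('pin',h)
psi=.15
print(rel([569,54.5,290],psi))
E
```

```text
305.0382934387681 0.19062986764832487
225.42666609723423 0.17420780744935652
81.39047281341139 -2.8635024920009555
pin [539.66307325 188.52401642 160.        ]
(array([ 55.34, -40.65,  -5.88]), np.float64(11.4))
```

```bash
python3 -m inch '[{"xyz":[4,-3,-6],"yaw":0,"jaw":0.2},{"xyz":[9,-6.5,-6],"yaw":1,"jaw":0.2},{"xyz":[14,-10,-6],"yaw":2,"jaw":0.2},{"xyz":[19,-14,-6],"yaw":3,"jaw":0.2},{"xyz":[24,-17.5,-6],"yaw":4,"jaw":0.2},{"xyz":[29,-21.5,-6],"yaw":5,"jaw":0.2},{"xyz":[34,-25,-6],"yaw":6,"jaw":0.2},{"xyz":[39,-28.5,-6],"yaw":7,"jaw":0.2},{"xyz":[44,-32.5,-6],"yaw":8,"jaw":0.2},{"xyz":[49,-36,-6],"yaw":9,"jaw":0.2},{"xyz":[53.5,-39.3,-6],"yaw":9.5,"jaw":0.2},{"xyz":[55.3,-40.6,-6],"yaw":9.5,"jaw":0.2}]'
python3 - <<'E'
from h import *
s=state();print(s['clock'],s['ee_pos'],s['orientation'],s['joint_pos'],s['width'],s['wrist_force'])
F={}
for n in ['side','top','wrist']:
    f=F[n]=grab_frame(n); cv2.imwrite(f'pics/{n}1.png',f['frame'][...,::-1]); print(n,red(f['frame']),proj(f,[569,54.5,190]))
E
```

```text
clock: 1.8
ee_pos: [569.6, 59.0, 290.7]
orientation: [-3.138, 0.0, 0.19]
wrist_force: [-0.6, -0.7, 0.2]
width: 0.602
grasp_force: 0.0
1.8 [569.59955378  58.96868836 290.69898235] [-3.13818875e+00  2.97416928e-06  1.89715262e-01] [ 0.20989583  0.37795084 -0.49473748  1.31638862  0.17329204  1.49003669
 -1.6500448 ] 0.6015932315527014 [-0.60419833 -0.72860369  0.17355712]
side [([268, 175, 6, 5, 21], [270.6, 176.9]), ([479, 217, 12, 42, 161], [484.4, 237.2])] (np.float64(269.9898495567627), np.float64(177.44518012881798))
top [([451, 129, 26, 19, 100], [464.0, 137.8])] (np.float64(254.68128818247737), np.float64(219.46972324274336))
wrist [([273, 196, 26, 26, 516], [285.0, 208.5])] (np.float64(281.70233947629197), np.float64(209.2852061408345))
```

View pics/wrist1.png

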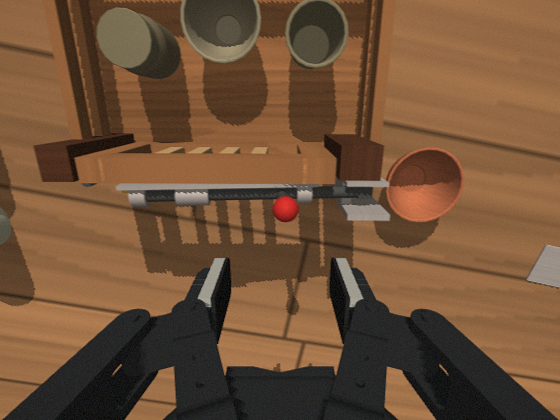

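The wrist view shows the knob at (285,208), with the rod nearly parallel to the finger line and pots clear. Next I'll cast the knob's ray at the right height.

```bash
python3 - <<'E'
from h import *
w=grab_frame('wrist');s=grab_frame('side')
print(plane(w,285,208.5,190),tri(ray(w,285,208.5),ray(s,270.6,176.9)))
a,b=plane(w,130,201,140),plane(w,345,194,140);d=a-b;print(np.arctan2(-d[0],d[1]),np.linalg.norm(d))
a,b=plane(w,118,186,155),plane(w,330,182,155);d=a-b;print(np.arctan2(-d[0],d[1]),np.linalg.norm(d))
p=plane(w,285,208.5,190);p[2]-=19;print(p,rel(p,.175))
E
```

```text
[569.61782712  48.81888005 190.        ] (array([569.7503175 ,  50.08594987, 193.38567312]), np.float64(2.7624269887703905))
0.21826250305252404 215.12829887632194
0.20372028022257396 198.2125545711413
[569.61782712  48.81888005 171.        ] (array([ 0.06,  0.3 , 12.02]), np.float64(0.3))
```

```bash
python3 - <<'E'
from h import *
for i in range(2):
    w=grab_frame('wrist')
    c=red(w['frame'])[0][1]; p=plane(w,*c,190);p[2]=170
    print(c,p,state()['ee_pos'],state()['orientation'],rel(p,.195))
E
```

```text
[277.3, 206.0] [570.29231541  52.44522846 170.        ] [568.58168687  51.48943181 291.3301012 ] [3.13998742e+00 5.71902728e-04 1.80105773e-01] (array([ 0.19, -0.08, 12.13]), np.float64(-0.9))
[276.6, 205.8] [570.33154958  52.62756825 170.        ] [568.57681922  51.46258764 291.48980222] [3.14008176e+00 2.56337334e-04 1.79854552e-01] (array([ 0.2 , -0.1 , 12.15]), np.float64(-0.9))
```

```bash
python3 -m inch '[{"xyz":[0.2,-0.1,4],"yaw":-1,"jaw":0.2},{"xyz":[0.2,-0.1,8],"yaw":-1,"jaw":0.2},{"xyz":[0.2,-0.1,11],"yaw":-1,"jaw":0.2},{"xyz":[0.2,-0.1,12.2],"yaw":-1,"jaw":0.2},{"xyz":[0.2,-0.1,12.2],"yaw":-1,"jaw":0.2},{"xyz":[0.2,-0.1,12.2],"yaw":-1,"jaw":0.2}]'
python3 - <<'E'
from h import *
w=grab_frame('wrist');cv2.imwrite('pics/w2.png',w['frame'][...,::-1]);print(red(w['frame']),state()['ee_pos'])
E
```

```text
clock: 2.9
ee_pos: [571.8, 55.0, 171.0]
orientation: [3.141, -0.003, 0.2]
wrist_force: [-0.2, -0.6, 0.0]
width: 0.597
grasp_force: 0.0
[([258, 270, 47, 49, 1769], [280.7, 293.7])] [571.86510479  55.16753363 171.08748518]
```

View pics/w2.png

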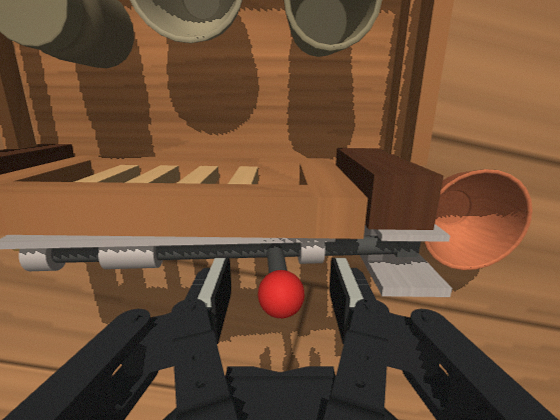

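The knob at (281,294) lies centred between the fingers. Next I'll check its offset in tool x, then close.

```bash
python3 - <<'E'
from h import *
w=grab_frame('wrist');c=red(w['frame'])[0][1];s=state()
for z in (188,192): print(Rm(s['orientation']).T@(plane(w,*c,z)-s['ee_pos']), proj(w,s['ee_pos']))
print(w['xyz'],s['ee_pos'],s['wrist_force'])
E
```

```text
[ -3.62691811   2.44344518 -17.09232426] (np.float64(276.33916840951235), np.float64(268.9902989362907))
[ -0.92304035   2.42991543 -21.08386835] (np.float64(276.33916840951235), np.float64(268.9902989362907))
[651.54941007  69.38896373 313.86532138] [571.77087521  55.20175751 170.91830616] [-0.06606222 -0.10491216  0.26400657]
```

Within about 2 mm on both axes. Close.

```bash
python3 -m inch '[{"xyz":[-0.2,0.2,0],"yaw":0,"jaw":0.2},{"xyz":[-0.2,0.2,0],"yaw":0,"jaw":-0.3},{"xyz":[-0.2,0.2,0],"yaw":0,"jaw":-0.8},{"xyz":[-0.2,0.2,0],"yaw":0,"jaw":-1},{"xyz":[-0.2,0.2,0],"yaw":0,"jaw":-1},{"xyz":[-0.2,0.2,0],"yaw":0,"jaw":-1},{"xyz":[-0.2,0.2,0],"yaw":0,"jaw":-1}]'
```

```text
clock: 3.88
ee_pos: [569.2, 53.9, 169.7]
orientation: [-3.14, -0.001, 0.201]
wrist_force: [-1.9, 3.7, 4.3]
width: 0.219
grasp_force: 58.6
```

```bash
python3 -m inch '[{"xyz":[0,-0.1,-0.4],"yaw":0,"jaw":-1},{"xyz":[0,-0.3,-0.8],"yaw":0,"jaw":-1},{"xyz":[0,-0.4,-1.2],"yaw":0,"jaw":-1},{"xyz":[0,-0.5,-1.55],"yaw":0,"jaw":-1},{"xyz":[0,-0.5,-1.55],"yaw":0,"jaw":-1},{"xyz":[0,-0.5,-1.55],"yaw":0,"jaw":-1}]'
python3 - <<'E'
from h import *
w=grab_frame('wrist');cv2.imwrite('pics/w3.png',w['frame'][...,::-1]);print(red(w['frame']),state()['ee_pos'],state()['wrist_force'])
E
```

```text
clock: 4.62
ee_pos: [567.3, 58.7, 184.0]
orientation: [-3.14, 0.002, 0.202]
wrist_force: [-0.1, 5.0, -6.2]
width: 0.223
grasp_force: 58.8
[([259, 264, 43, 48, 1719], [279.8, 287.5])] [567.25318823  58.70218194 183.96839604] [-0.61784751  5.07600327 -5.85002254]
```

View pics/w3.png

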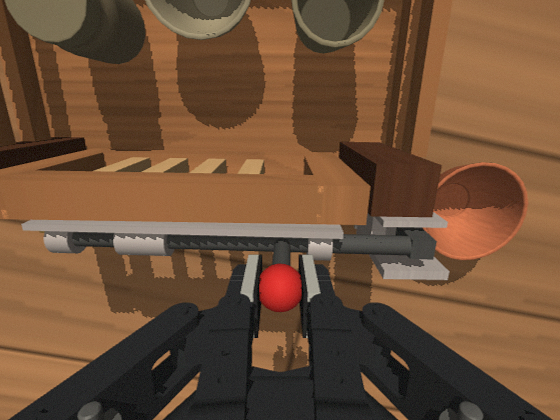

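The wrist view shows the knob held at (280,288), with the bolt nose raised in the keeper at (425,245). Drawing it back.

```bash
python3 -m inch '[{"xyz":[0,-0.5,-0.1],"yaw":0,"jaw":-1},{"xyz":[0,-1,-0.1],"yaw":0,"jaw":-1},{"xyz":[0,-1.5,-0.1],"yaw":0,"jaw":-1},{"xyz":[0,-2,-0.1],"yaw":0,"jaw":-1},{"xyz":[0,-2.5,-0.1],"yaw":0,"jaw":-1},{"xyz":[0,-3,-0.1],"yaw":0,"jaw":-1},{"xyz":[0,-3.5,-0.1],"yaw":0,"jaw":-1},{"xyz":[0,-4,-0.1],"yaw":0,"jaw":-1},{"xyz":[0,-4.4,-0.1],"yaw":0,"jaw":-1},{"xyz":[0,-4.6,-0.1],"yaw":0,"jaw":-1},{"xyz":[0,-4.6,-0.1],"yaw":0,"jaw":-1},{"xyz":[0,-4.6,-0.1],"yaw":0,"jaw":-1}]'
python3 - <<'E'
from h import *
w=grab_frame('wrist');cv2.imwrite('pics/w4.png',w['frame'][...,::-1]);print(red(w['frame']),state()['ee_pos'],state()['wrist_force'],state()['wrist_torque'])
E
```

```text
clock: 6.18
ee_pos: [558.8, 100.4, 185.3]
orientation: [3.138, 0.002, 0.199]
wrist_force: [0.7, -6.7, -4.7]
width: 0.223
grasp_force: 58.9
[([259, 264, 43, 48, 1728], [280.0, 287.6])] [558.77439797 100.43063753 185.26523248] [-0.17024506 -6.47206807 -4.79288215] [-1.9011824  -0.19901211  0.25610158]
```

View pics/w4.png

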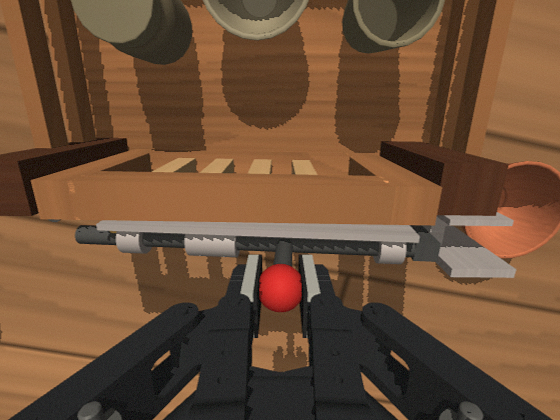

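The knob is still held at (280,288) and the bolt end is out of the keeper near (430,245). I'll press a little further to feel the stop.

```bash
python3 -m inch '[{"xyz":[0,-0.2,0],"yaw":0,"jaw":-1},{"xyz":[0,-0.3,0],"yaw":0,"jaw":-1},{"xyz":[0,-0.3,0],"yaw":0,"jaw":-1}]'; python3 -m inch '[{"xyz":[0,-0.2,0],"yaw":0,"jaw":-1},{"xyz":[0,-0.2,0],"yaw":0,"jaw":-1}]'
```

```text
clock: 6.6
ee_pos: [558.2, 103.2, 185.2]
orientation: [3.138, 0.002, 0.199]
wrist_force: [-0.1, -6.8, -5.0]
width: 0.223
grasp_force: 58.9
clock: 6.85
ee_pos: [557.8, 104.8, 185.2]
orientation: [3.137, 0.002, 0.199]
wrist_force: [0.4, -7.3, -5.4]
width: 0.215
grasp_force: 59.0
```

```bash
python3 -m inch '[{"xyz":[0,-0.2,0],"yaw":0,"jaw":-1},{"xyz":[0,-0.2,0],"yaw":0,"jaw":-1},{"xyz":[0,-0.2,0],"yaw":0,"jaw":-1}]'
python3 - <<'E'
from h import *
w=grab_frame('wrist');print(red(w['frame']),state()['ee_pos'],state()['wrist_force'])
E
```

```text
clock: 7.22
ee_pos: [557.8, 105.0, 185.4]
orientation: [3.135, 0.002, 0.197]
wrist_force: [0.2, -9.4, -3.3]
width: 0.22
grasp_force: 59.1
[([259, 264, 43, 48, 1719], [280.1, 287.7])] [557.7827565  104.98306809 185.42555492] [-0.2709863  -9.46668487 -3.4625199 ]
```

At the stop: force rose and motion stalled. Swinging the gate out, arc rows with matching yaw.

```bash
python3 -m inch '[{"xyz":[-0.75,-0.15,0],"yaw":3,"jaw":-1},{"xyz":[-1.5,-0.35,0],"yaw":6,"jaw":-1},{"xyz":[-2.2,-0.55,0],"yaw":9,"jaw":-1},{"xyz":[-2.95,-0.85,0],"yaw":12,"jaw":-1},{"xyz":[-3.65,-1.15,0],"yaw":15,"jaw":-1},{"xyz":[-3.65,-1.15,0],"yaw":15,"jaw":-1}]'
python3 - <<'E'
from h import *
w=grab_frame('wrist');cv2.imwrite('pics/w5.png',w['frame'][...,::-1]);s=state();print(red(w['frame']),s['ee_pos'],s['orientation'],s['wrist_force'],s['wrist_torque'],Rm(s['orientation']).T@s['wrist_force'])
E
```

```text
clock: 8.02
ee_pos: [518.5, 110.6, 185.3]
orientation: [3.136, 0.002, -0.064]
wrist_force: [0.5, -8.0, -4.3]
width: 0.219
grasp_force: 59.0
[([259, 264, 43, 48, 1716], [280.1, 287.6])] [518.80093193 110.56408022 185.34018744] [ 3.13650360e+00  1.44197190e-03 -6.34849473e-02] [ 0.98876661 -7.23379618 -3.83872239] [-2.09136966  0.04286509  0.14607757] [1.45123732 7.1368767  3.87300368]
```

View pics/w5.png

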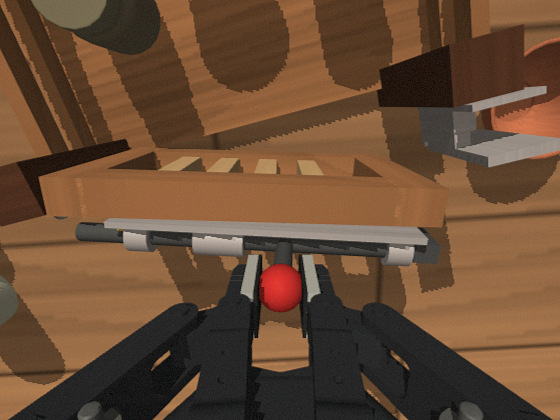

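The gate is out about 15° with the knob still held at (280,288), the bolt clear of the keeper and the pots untouched. Another 15° with a slight bias to the stop.

```bash
python3 -m inch '[{"xyz":[-0.75,-0.25,0],"yaw":3,"jaw":-1},{"xyz":[-1.5,-0.5,0],"yaw":6,"jaw":-1},{"xyz":[-2.2,-0.75,0],"yaw":9,"jaw":-1},{"xyz":[-2.95,-1.05,0],"yaw":12,"jaw":-1},{"xyz":[-3.65,-1.35,0],"yaw":15,"jaw":-1},{"xyz":[-3.65,-1.35,0],"yaw":15,"jaw":-1},{"xyz":[-3.65,-1.35,0],"yaw":15,"jaw":-1},{"xyz":[-3.65,-1.35,0],"yaw":15,"jaw":-1}]'
python3 - <<'E'
from h import *
w=grab_frame('wrist');cv2.imwrite('pics/w6.png',w['frame'][...,::-1]);t=grab_frame('top');cv2.imwrite('pics/t6.png',cv2.resize(t['frame'][120:260,150:340],None,fx=4,fy=4)[...,::-1]);s=state();print(red(w['frame']),s['ee_pos'],s['orientation'],Rm(s['orientation']).T@s['wrist_force'],abs(s['joint_velocities']).max())
E
```

```text
clock: 9.07
ee_pos: [482.9, 126.4, 185.2]
orientation: [3.136, 0.001, -0.326]
wrist_force: [0.7, -8.8, -3.2]
width: 0.223
grasp_force: 59.1
[([259, 264, 43, 48, 1703], [280.1, 287.5])] [482.94058991 126.3850893  185.19770048] [ 3.13620526e+00  1.18947901e-03 -3.25625424e-01] [2.08740279 8.09433631 3.72883306] 0.0018147590557604037
```

View pics/w6.png

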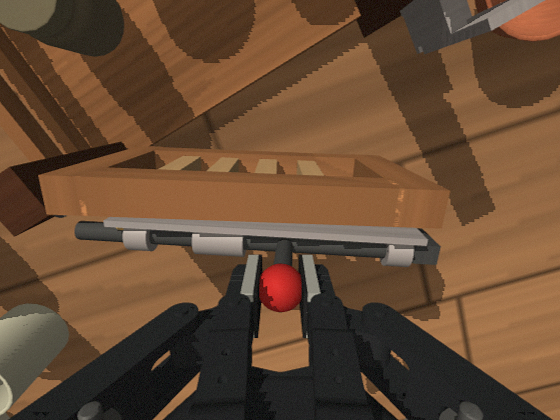

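View pics/t6.png

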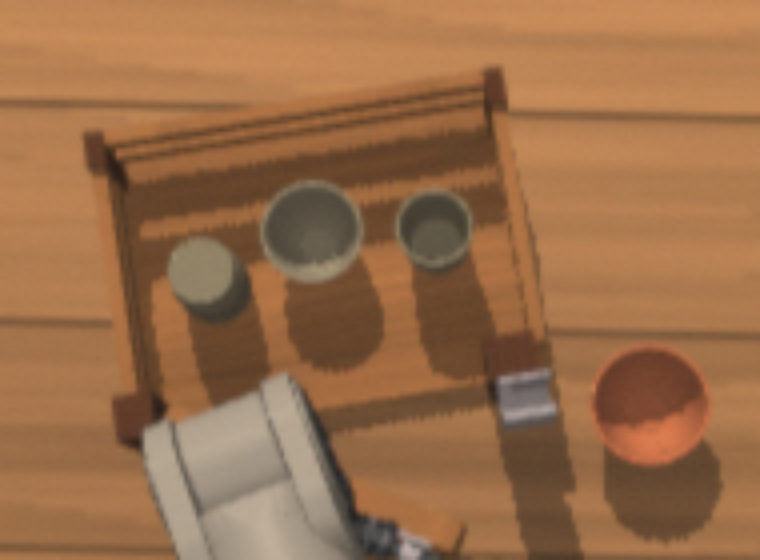

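The gate stands about 30° open, the knob is held at (280,288), the bolt end is as far back as it was at the stop (435,250), and the pots are undisturbed. The arm is still, so I'm handing it in.

```bash
python3 -c "
from workcell import close_job
print(close_job())"
```

```text
the job is handed in; nothing more can be done
None
```

I lifted the bolt over the lip, drew it to its stop with the gate closed, then swung the gate out to about 30° and handed in at about 9 s still gripping the knob, with the pots in view undisturbed; the hand-in returned no verdict.

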